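# Clamp the concentrate bottle and take off its cap, whichever way it is threaded

### The job

Open the feed-concentrate bottle that stands in the clamp stand. First press the stand's lever down until its catch holds it by itself, so that the bottle cannot turn with the cap; then unscrew the cap - one part of this two-part feed is threaded the ordinary way and the other the opposite way, and the two bottles look alike, so try gently both ways to find which way it comes loose. Lift the cap off and finish while holding it level and still, straight above the mouth and at least 5 cm clear of it, so that it drips back into the bottle; leave the bottle clamped in its stand, and leave the spare bottle and the other things on the bench as they are.

Things in the scene. Friction and masses are not known exactly. Their poses are not given: they have to be found in the camera images.
- stand: Clamp stand fixed to the bench: steel base plate 110 (x) x 250 (y) x 6 mm, aluminium vee block, lever, upright sprung catch. Origin on the bench top, within 3 mm of the seated bottle's axis; +y to the vee block (78 mm high), -y to the lever. Lever pivot at (0, -62, 88) mm, parallel to x; lever runs in -y, 135 mm long. Catch beside it at (23, -127) mm, top 108 mm; cheeks 100 mm high.
- lever_paddle (a point): Centre of the top face of the lever's rubber thumb paddle (34 mm across the lever, 40 mm along it), 115 mm from the pivot. It starts about 142 mm above the bench, sloping 25 degrees (outer end higher); when caught it is level, 94 mm above the bench and some 9 mm further from the pivot, measured level.
- clamp_lever (a joint): Lever angle in rad: 0 raised (a spring returns it), growing as it is pressed down. A sprung pad on it then pushes the bottle into the vee. The catch snaps over at 0.44 and holds it at 0.41 to 0.435 with no hand on it; hard stop at 0.49. At the paddle it takes about 10 to 14 N just before the catch snaps, and more beyond it, towards the stop.
- bottle_a: One of two white round bottles that look alike: 76 mm diameter, body 98 mm high, blank paper label, about 0.55 kg, loose. Origin at the centre of its underside; z up; yaw means nothing. Coarse three-start thread on the neck, mouth 138 mm above the origin. It stands either in the stand, 6 mm above the bench (the one to open), or on the drip mat (the spare). Its thread's hand is not known.
- bottle_b: The other bottle, as bottle_a but with the other hand of thread; one of the two is in the stand, the other is the spare on the drip mat.
- cap_a: Black ribbed screw cap of bottle_a, 52 mm diameter, 30 mm high, 35 g. Origin at the centre of its lower rim, 112 mm above the bottle's origin when screwed home (top 148 mm above the bench). 0.1 to 0.4 N m breaks it loose. The wrong way it is solid within 0.1 rad; the right way it turns easily (under 0.25 N m) after 0.2 rad, lifts off from 1.1 rad on and meets a stop at 1.7 rad (still lifts).
- cap_b: The same kind of cap, on bottle_b. (Grip either by its sides with 15 to 30 N. A clamped bottle withstands about 0.8 N m; the wrong way a 25 N grip slips on the cap at 0.4 to 1 N m; an unclamped one turns with its cap.)
- drip_mat: Black rubber mat 100 x 100 x 6 mm under the spare bottle; origin at the centre of its underside. To be left alone.
- feed_jar: Amber jar with a dark lid, 64 mm diameter, 94 mm high, origin under its centre; a bystander.
- pot: Square terracotta-coloured pot, 65 mm, origin under its centre; a bystander.
- scoop: White measuring scoop, 62 x 136 x 42 mm, lying on the bench, origin under its centre; a bystander.
- marker: Grey and black marker pen, 137 mm long, 14 mm thick, lying on the bench, origin under its centre; a bystander.
Not all that is in view belongs to the job. Leave any turquoise or yellow look-alike of the cap_b alone.

How it is judged:
By the outcome, as a careful person would: the job done as asked, in the order asked, and still so for the second after the job is handed in, while the arm keeps its last pose, push and grip.
It also fails if it takes over 61 s, if anything falls off the work surface, if the arm or the gripper's body presses on something with over 40 N, if the wrist force passes 120 N, or if a joint passes its speed limit or range.

### The arm

A 6-joint arm with a two-finger parallel gripper is mounted at the origin on the work surface; the furniture and walls round the work are solid. World frame = base frame: x ahead of the robot, y to its left, z up, the work surface at z = 0. Lengths are in m, angles in rad, forces in N, time in s.
With the tool pointing down it reaches from about 0.35 to 0.975 m from the base axis. Payload 7.1 kg.
Tool frame: the origin (TCP) lies between the finger pads; the fingertips stand 8 mm ahead of it and the grasp point (between the pads) lies 11 mm behind it (robot.nose_length is the distance from the TCP to the fingertips, in m); z points along the fingers, y is the line along which they close (so a half turn about z gives the same grasp; the last joint's range is limited). The gripper opens to 88 mm and grips with 3 to 60 N. Pads are 20 mm wide; open, the fingers measure 115 mm over their backs; the gripper's body (75 mm by 178 mm) begins 61 mm behind the grasp point.
Start: joints at [-1.23, 0.423, 1.63, -0, 1.089, -0.019], TCP at [0.22, -0.585, 0.231] pointing down, gripper open.
Joint ranges: [-3, 3], [-0.9, 2.11], [0.09, 2.58], [-1.31, 4.45], [0.11, 2.69], [-2.54, 2.54]. Speed limits (rad/s): [2.39, 2.39, 3.01, 3.14, 3.14, 3.14].

### API

Orientations are given as a unit quaternion [w, x, y, z].
In Python, from bench import status, cams, robot gives the robot as it stands.
- The arm moves only by the shell command python3 -m pendant 'ROWS' [OPENING]. ROWS is JSON, a list of rows, each an object with "translation": the shift along the tool's x, y, z each as a share of 150 mm, from -1 to 1, a list of three; "yaw": the turn about the tool's z as a share of 180 degrees, from -1 to 1. A call has 1 to 20 rows; each row is the pose to reach, as a shift and turn from the pose commanded when the call began, along the tool's axes at that moment, turning the shorter way round; what a row does not reach only later rows make up. A row lasts 1/8 s, in which the tool goes at most 62.5 mm and 10.7 degrees, less where a joint would pass 70% of its speed; a pose out of reach is approached as far as the arm can. A call with a number of a shift or a turn outside -1 to 1 is refused whole. A call with a gripper value outside its range is refused whole. OPENING is the opening, from 0 (shut) to 1 (fully open), set as the call begins (- or left out, the last holds). The fingers move at their own pace and stop on an object; the grip force is fixed at half the most. Time passes only in rows, so rows that repeat a pose let the fingers close. It gives the time, the measured TCP pose, the force, the opening and the grip force at its end, in the units of the state.
- status.read_state(): the state, without advancing time (a new reading comes with each control period).
- cams.snapshot(name): name is "scene" or "top" or "wrist"; returns a dict with "frame" (400x640x3 uint8, red, green, blue), "K" (3x3 intrinsics, pixels), "R" (3x3) and "t" (3): a world point X has camera coordinates R X + t; the wrist camera has in their place "T_tool_cam" (4x4, takes a point from camera to tool coordinates, whose origin is the TCP and whose axes are the flange's). Camera axes: x right, y down, z forward; pixel columns grow to the right and rows downward; lengths in m; the calibration is good to about 2 mm. A picture is of the moment at which its call begins: read the wrist's pose just before it. There is no depth.
- robot.job_done(): hands the job in; it is judged then, once.
The state is a dict: "time": time; "joint_positions": joint angles; "joint_velocities": joint speeds; "effort": joint torques, N m; "ee_pos": TCP position; "eef_rot": TCP orientation; "force": force on the tool from outside, world axes, zero at the start; "moment": the same for the moment, N m; "opening": finger opening in m; "grasp_force": force on a finger pad.
Only numpy, scipy, OpenCV 4.12 (cv2) and the standard library are available. Lean on these libraries where they do the work, as an engineer would, in place of code of your own. Each camera call takes 0.05 s, during which the arm holds its last target. There are 200 camera calls.

## Working session

There is one attempt and no reset: what is moved stays moved. The work goes in short steps, Python scripts to look and compute and a shell command to move; the robot and the scene stay as the last step left them, time stands still between calls to the robot, and variables do not carry over. Pictures are saved under pics/ and viewed, at most 10 in all, crops included, and the job is handed in when it is done.

```bash
mkdir -p pics; ls; python3 - <<'E'
from bench import status,cams,robot
import cv2
print(status.read_state())
for n in("scene","top"):
    s=cams.snapshot(n); cv2.imwrite(f"pics/{n}0.png",s["frame"][:,:,::-1]); print(n,s["K"],s["R"],s["t"])
E
```

```text
pics
{'time': 0.0, 'joint_positions': array([-1.22999487e+00,  4.23873131e-01,  1.63067627e+00, -2.19644454e-06,
        1.08859819e+00, -1.90522756e-02]), 'joint_velocities': array([-0.00034909,  0.0008605 ,  0.00138627, -0.00038947, -0.00069126,
        0.00010812]), 'effort': array([ 1.81618521e-03, -5.44617426e+01, -2.73665464e+01,  6.45052828e-02,
        2.28014379e-02, -1.06247696e-04]), 'ee_pos': array([ 0.21989784, -0.58446016,  0.22988692]), 'eef_rot': array([-7.67271096e-04,  9.83856395e-01,  1.78958067e-01, -1.25495744e-04]), 'force': array([-0.66003358, -0.57704541,  1.05169728]), 'moment': array([ 0.04764063,  0.00998338, -0.00131111]), 'grasp_force': 0.0, 'opening': 0.08806247113393711}
scene [[490.32542055   0.         312.40232684]
 [  0.         490.32542055 198.6291338 ]
 [  0.           0.           1.        ]] [[-0.79023666 -0.61279867  0.00195436]
 [-0.36183564  0.46402775 -0.80855007]
 [ 0.49457152 -0.63965306 -0.58842414]] [0.38328223 0.2886863  1.15096251]
top [[387.1648529    0.         315.62461304]
 [  0.         387.1648529  197.1764805 ]
 [  0.           0.           1.        ]] [[-0.02647933 -0.99960038 -0.00989537]
 [-0.98924855  0.02762676 -0.1436108 ]
 [ 0.14382679  0.00598626 -0.98958477]] [-0.00822622  0.51473652  1.23892243]
```

View pics/scene0.png

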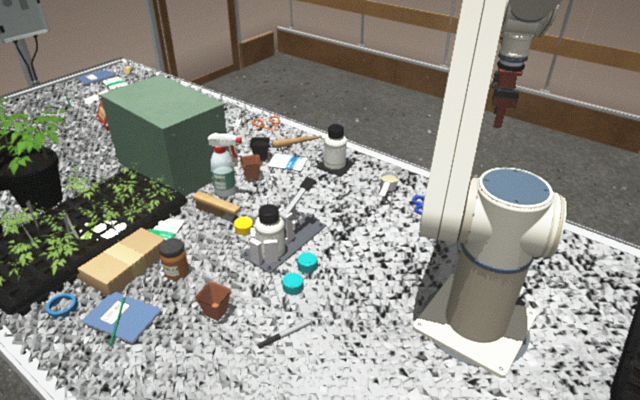

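View pics/top0.png

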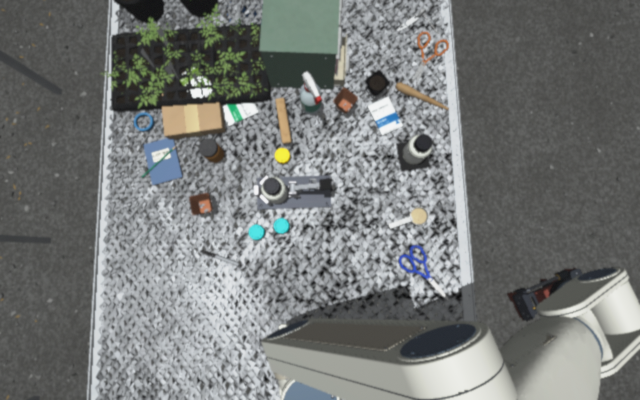

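The scene view shows the stand with its cap at about (268,213) and the paddle at (308,183). In the top view the cap is at (272,186) and the paddle at (325,185). The spare bottle is at top (417,147), and the turquoise and yellow caps sit around the stand.

```bash
cat > h.py <<'E'
import numpy as np,cv2
def ray(s,u,v):
    d=s["R"].T@np.linalg.inv(s["K"])@[u,v,1.]; return -s["R"].T@s["t"],d
def onz(s,u,v,z):
    o,d=ray(s,u,v); return o+d*(z-o[2])/d[2]
def tri(s1,p1,s2,p2):
    o1,d1=ray(s1,*p1);o2,d2=ray(s2,*p2)
    k=np.linalg.lstsq(np.c_[d1,-d2],o2-o1,rcond=None)[0]
    a=o1+d1*k[0];b=o2+d2*k[1]; return (a+b)/2,np.linalg.norm(a-b)
def dark(f,x0,y0,x1,y1,th=60):
    m=(f[y0:y1,x0:x1].max(2)<th).astype(np.uint8)
    n,l,st,c=cv2.connectedComponentsWithStats(m)
    return [(c[i]+[x0,y0],st[i].tolist()) for i in range(1,n) if st[i,4]>25]
E
python3 - <<'E'
from h import *; from bench import cams
t=cams.snapshot("top");s=cams.snapshot("scene")
print("top");[print(*a) for a in dark(t["frame"],250,165,340,215)]
print("scene");[print(*a) for a in dark(s["frame"],245,170,325,270)]
T=cv2.resize(t["frame"][150:225,240:350],None,fx=6,fy=6,interpolation=cv2.INTER_CUBIC)
S=cv2.resize(s["frame"][165:275,235:335],None,fx=4,fy=4,interpolation=cv2.INTER_CUBIC)
cv2.imwrite("pics/z1.png",np.vstack([T[:,:,::-1][:450,:660]]))
c=onz(t,272,184,.148);p=onz(t,326,185,.142);print(c,p)
E
```

```text
top
[323.91623037 187.64921466] [52, 14, 32, 17, 191]
scene
[307.475 184.65 ] [56, 10, 15, 10, 40]
[268.52739726 214.19178082] [14, 35, 20, 19, 292]
[306.31578947 222.18421053] [54, 48, 16, 12, 38]
[0.54214921 0.10795119 0.148     ] [ 0.53553022 -0.05532455  0.142     ]
```

View pics/z1.png

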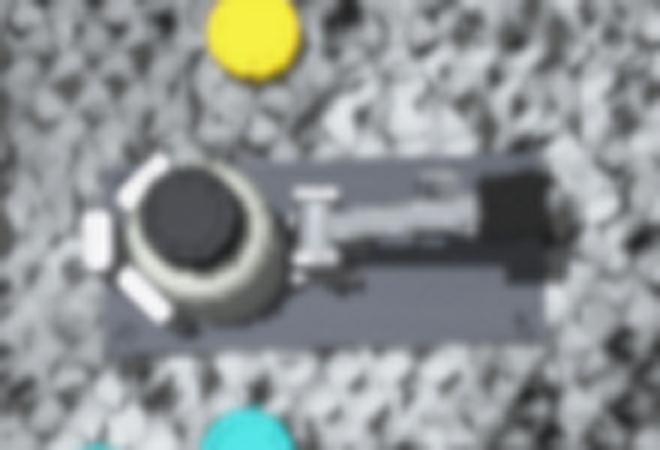

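The zoomed top view shows the cap centre at about (271.6,186.2) and the paddle at about (325.7,185). The plate runs level in the image with a slight tilt, and its corners are visible.

```bash
python3 - <<'E'
from h import *; from bench import cams
t=cams.snapshot("top");s=cams.snapshot("scene")
q=lambda x,y:((x+.5)/6-.5+240,(y+.5)/6-.5+150)
c=onz(t,*q(190,218),.148);print("cap",c, "tri with scene", tri(t,q(190,218),s,(268.5,210)))
P=np.array([onz(t,*q(*a),.006)[:2] for a in[(105,165),(545,155),(548,345),(108,358)]]);print(P,P.mean(0))
e=(P[0]-P[1]+P[3]-P[2]);print("yaw",np.degrees(np.arctan2(-e[0],e[1])), np.linalg.norm(e)/2)
print("paddle",onz(t,*q(515,208),.142), tri(t,q(515,208),s,(307.5,184.6)))
E
cat > w.py <<'E'
import sys
from h import *; from bench import cams,status
from scipy.spatial.transform import Rotation as Ro
def wrist():
    st=status.read_state(); w=cams.snapshot("wrist")
    T=np.eye(4);T[:3,:3]=Ro.from_quat(np.roll(st["eef_rot"],-1)).as_matrix();T[:3,3]=st["ee_pos"]
    M=T@w["T_tool_cam"]; w["R"]=M[:3,:3].T; w["t"]=-w["R"]@M[:3,3]; return w,st,T
E
python3 - <<'E'
from w import *
w,st,T=wrist();print(T);print(w["T_tool_cam"])
E
```

```text
cap [0.53632957 0.11028047 0.148     ] tri with scene (array([0.53886451, 0.1120262 , 0.14349508]), np.float64(0.004115121107950404))
[[ 0.59358201  0.1755682 ]
 [ 0.59224837 -0.07434261]
 [ 0.48375235 -0.07255483]
 [ 0.48323872  0.17440539]] [0.53820536 0.05076904]
yaw -0.0945582879682625 0.24843585009163208
paddle [ 0.53789057 -0.05362473  0.142     ] (array([ 0.54121099, -0.0527649 ,  0.13279847]), np.float64(0.003913685241724766))
[[ 9.35978168e-01  3.52058004e-01 -1.75764349e-04  2.20018643e-01]
 [ 3.52058047e-01 -9.35978013e-01  5.38762960e-04 -5.84785973e-01]
 [ 2.51642462e-05 -5.66149622e-04 -9.99999839e-01  2.30384361e-01]
 [ 0.00000000e+00  0.00000000e+00  0.00000000e+00  1.00000000e+00]]
[[-1.06408475e-03 -9.66144039e-01 -2.58001093e-01  7.02932176e-02]
 [ 9.99999187e-01 -1.20916192e-03  4.03644384e-04 -1.50082433e-03]
 [-7.01943711e-04 -2.58000454e-01  9.66144541e-01 -1.53851089e-01]
 [ 0.00000000e+00  0.00000000e+00  0.00000000e+00  1.00000000e+00]]
```

```bash
python3 -m pendant '[{"translation":[0.3,-0.24,0],"yaw":-0.055},{"translation":[0.6,-0.48,0],"yaw":-0.11},{"translation":[0.9,-0.7,0],"yaw":-0.165},{"translation":[1,-0.8,0],"yaw":-0.22},{"translation":[1,-0.8,0],"yaw":-0.275},{"translation":[1,-0.8,0],"yaw":-0.33},{"translation":[1,-0.8,0],"yaw":-0.3855},{"translation":[1,-0.8,0],"yaw":-0.3855}]' 0
python3 -m pendant '[{"translation":[0.35,0.25,0],"yaw":0},{"translation":[0.7,0.5,0],"yaw":0},{"translation":[1,0.75,0],"yaw":0}]'
python3 -m pendant '[{"translation":[0.35,0.25,0],"yaw":0},{"translation":[0.7,0.5,0],"yaw":0},{"translation":[1,0.71,0],"yaw":0},{"translation":[1,0.71,0],"yaw":0}]'
```

```text
time: 1.35
ee_pos: [0.3182, -0.4198, 0.2307]
eef_rot: [0.0, 0.708, 0.707, -0.0]
force: [0.3, 0.3, -0.4]
opening: 0.011
grasp_force: 0.0
time: 1.72
ee_pos: [0.4313, -0.2685, 0.2309]
eef_rot: [0.0, 0.709, 0.705, 0.0]
force: [1.2, -0.7, 0.0]
opening: 0.0003
grasp_force: 0.0
time: 2.22
ee_pos: [0.539, -0.1169, 0.2307]
eef_rot: [0.0, 0.707, 0.707, 0.0]
force: [-0.6, -0.4, -0.0]
opening: 0.0004
grasp_force: 0.0
```

```bash
python3 - <<'E'
from w import *
w,st,T=wrist();print(st["ee_pos"],st["joint_positions"]); cv2.imwrite("pics/w1.png",w["frame"][:,:,::-1])
for n,p in dict(cap=[.537,.112,.148],pad=[.538,-.054,.142]).items():
    q=w["K"]@(w["R"]@np.array(p)+w["t"]);print(n,q[:2]/q[2])
E
```

```text
[ 0.53903422 -0.11687375  0.23069707] [-2.35335910e-01  3.15569261e-01  1.79410050e+00  5.18502501e-04
  1.03108614e+00 -2.36714103e-01]
cap [ 318.75479075 -145.24478363]
pad [320.51839878 131.79033844]
```

View pics/w1.png

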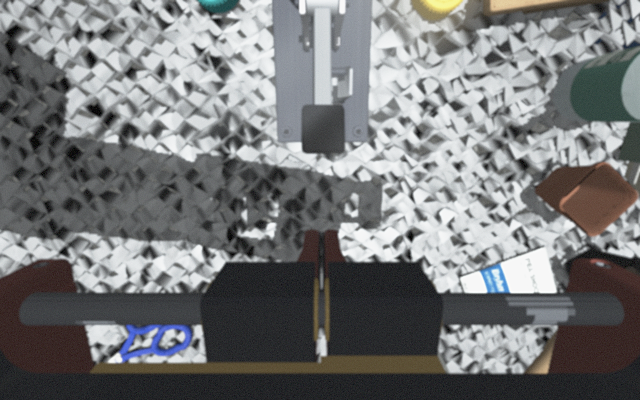

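The wrist view shows the raised paddle centred at about (322,128), within 4 px of where my estimate puts it. The catch is beside the lever at (342,82). I'll press the lever now.

```bash
python3 -m pendant '[{"translation":[0.25,0,0],"yaw":0},{"translation":[0.42,0,0.2],"yaw":0},{"translation":[0.42,0,0.42],"yaw":0},{"translation":[0.42,0,0.48],"yaw":0},{"translation":[0.41,0,0.54],"yaw":0},{"translation":[0.4,0,0.6],"yaw":0},{"translation":[0.39,0,0.66],"yaw":0},{"translation":[0.38,0,0.72],"yaw":0},{"translation":[0.37,0,0.78],"yaw":0},{"translation":[0.36,0,0.82],"yaw":0},{"translation":[0.36,0,0.86],"yaw":0},{"translation":[0.36,0,0.86],"yaw":0}]'
```

```text
time: 3.78
ee_pos: [0.5383, -0.0667, 0.103]
eef_rot: [0.001, 0.707, 0.707, 0.0]
force: [-4.0, -3.7, 17.4]
opening: 0.0003
grasp_force: 9.1
```

```bash
python3 -m pendant '[{"translation":[0,0,0.01],"yaw":0},{"translation":[0,0,0.02],"yaw":0},{"translation":[0,0,0.02],"yaw":0}]'
python3 - <<'E'
from w import *
w,st,T=wrist();print(st["ee_pos"],st["force"]); cv2.imwrite("pics/w2.png",w["frame"][:,:,::-1])
E
```

```text
time: 4.15
ee_pos: [0.5384, -0.0668, 0.1007]
eef_rot: [0.001, 0.707, 0.707, 0.001]
force: [-5.5, -3.7, 22.2]
opening: 0.0003
grasp_force: 11.3
[ 0.53837573 -0.066791    0.10074836] [-5.48533367 -3.70015805 22.17114177]
```

View pics/w2.png

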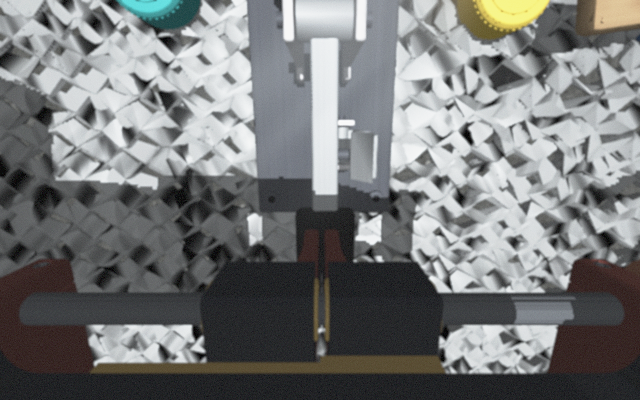

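The fingers are on the paddle and the lever is level. The catch at (350,150) doesn't clearly overlap the lever yet, so I'll press 2.5 mm further and then release.

```bash
python3 -m pendant '[{"translation":[0,0,0.01],"yaw":0},{"translation":[0,0,0.018],"yaw":0},{"translation":[0,0,0.018],"yaw":0}]'
python3 -m pendant '[{"translation":[0,0,-0.02],"yaw":0},{"translation":[0,0,-0.05],"yaw":0},{"translation":[0,0,-0.05],"yaw":0}]'
```

```text
time: 4.58
ee_pos: [0.5384, -0.0669, 0.0984]
eef_rot: [0.002, 0.707, 0.707, 0.001]
force: [-5.0, -4.3, 25.6]
opening: 0.0005
grasp_force: 13.0
time: 4.95
ee_pos: [0.5382, -0.0664, 0.1045]
eef_rot: [0.001, 0.707, 0.707, 0.001]
force: [-0.8, -1.6, 8.9]
opening: 0.0003
grasp_force: 4.7
```

```bash
python3 -m pendant '[{"translation":[0,0,-0.02],"yaw":0},{"translation":[0,0,-0.03],"yaw":0},{"translation":[0,0,-0.03],"yaw":0}]'
python3 - <<'E'
from w import *
w,st,T=wrist();print(st["ee_pos"],st["force"]); cv2.imwrite("pics/w3.png",w["frame"][:260,200:440,::-1].repeat(2,0).repeat(2,1))
E
```

```text
time: 5.32
ee_pos: [0.5369, -0.0658, 0.1077]
eef_rot: [-0.0, 0.707, 0.707, -0.0]
force: [-0.6, -0.6, -0.0]
opening: 0.0006
grasp_force: 0.0
[ 0.53690199 -0.06577797  0.10768277] [-0.5541835  -0.59323566 -0.03924773]
```

View pics/w3.png

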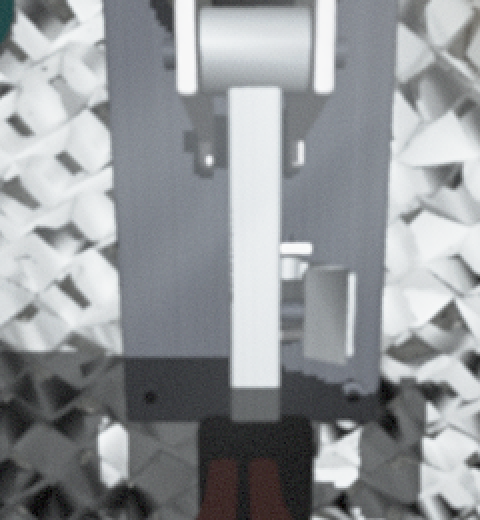

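The reading is zero force at tip height 0.0997 and the lever has stayed down, so the catch holds it. Next I go to the cap.

```bash
python3 -m pendant '[{"translation":[0,0,-0.35],"yaw":0},{"translation":[0.1,0,-0.7],"yaw":0},{"translation":[0.4,0,-0.7],"yaw":0},{"translation":[0.62,0,-0.7],"yaw":0},{"translation":[0.62,0,-0.7],"yaw":0}]' 1
python3 - <<'E'
from w import *
w,st,T=wrist();print(st["ee_pos"],st["opening"]); f=w["frame"].copy()
q=w["K"]@(w["R"]@np.array([.537,.112,.148])+w["t"]);print("pred",q[:2]/q[2])
for a in dark(f,200,0,440,230):
    if a[1][4]>300: print(*a)
for n in("top","scene"):
    s=cams.snapshot(n)
    if n=="top": g=cv2.resize(s["frame"][150:225,240:350],(440,300),interpolation=cv2.INTER_CUBIC)
    else: g=cv2.resize(s["frame"][165:275,240:350],(300,300),interpolation=cv2.INTER_CUBIC)
    cv2.imwrite(f"pics/{n}2.png",g[:,:,::-1])
cv2.imwrite("pics/m.png",np.vstack([f[:250,:,::-1],np.pad(np.hstack([cv2.imread("pics/top2.png")[:,:340],cv2.imread("pics/scene2.png")]),((0,0),(0,0),(0,0)))]))
E
```

```text
time: 6.0
ee_pos: [0.5369, 0.0287, 0.2129]
eef_rot: [-0.0, 0.706, 0.708, -0.0]
force: [0.3, -0.2, 0.3]
opening: 0.0472
grasp_force: 0.0
[0.53685276 0.028748   0.2128678 ] 0.047164717502288026
pred [322.57840704 102.41876797]
```

View pics/m.png

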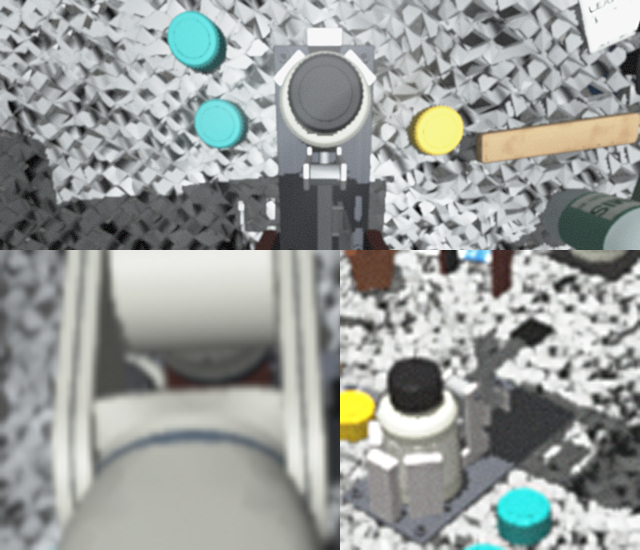

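The wrist view shows the cap's top disc at about (325,92). In the scene crop the paddle is at about (310,194) full-frame, lower than before.

```bash
python3 - <<'E'
from w import *
w,st,T=wrist(); print("cap",onz(w,325,92,.148), onz(w,289,92,.148)[0]-onz(w,361,92,.148)[0])
s=cams.snapshot("scene")
for p in([.538,-.063,.094],[.538,-.054,.142]):
    q=s["K"]@(s["R"]@np.array(p)+s["t"]);print(q[:2]/q[2])
print(st["ee_pos"],st["joint_positions"][5])
E
```

```text
cap [0.53892602 0.11644125 0.148     ] -0.04852524231687916
[311.32689853 194.70565362]
[309.35705033 182.1946368 ]
[0.5369423  0.02654927 0.21264742] 0.02746837126946958
```

```bash
python3 -m pendant '[{"translation":[0.3,0.01,0],"yaw":0},{"translation":[0.587,0.01,0],"yaw":0},{"translation":[0.587,0.01,0],"yaw":0},{"translation":[0.587,0.01,0.2],"yaw":0},{"translation":[0.587,0.01,0.4],"yaw":0},{"translation":[0.587,0.01,0.577],"yaw":0},{"translation":[0.587,0.01,0.577],"yaw":0}]' 1
python3 -m pendant '[{"translation":[0,0,0],"yaw":0},{"translation":[0,0,0],"yaw":0},{"translation":[0,0,0],"yaw":0},{"translation":[0,0,0],"yaw":0},{"translation":[0,0,0],"yaw":0},{"translation":[0,0,0],"yaw":0}]' 0.3
python3 -c "
from bench import status; s=status.read_state();print(s['moment'],s['joint_positions'][5])"
```

```text
time: 7.12
ee_pos: [0.5372, 0.1135, 0.1246]
eef_rot: [-0.001, 0.708, 0.707, -0.002]
force: [0.6, -0.3, -0.4]
opening: 0.0876
grasp_force: 0.0
time: 7.88
ee_pos: [0.5391, 0.1152, 0.1271]
eef_rot: [0.0, 0.707, 0.707, 0.0]
force: [-1.1, -1.0, 5.9]
opening: 0.0526
grasp_force: 30.0
[-0.23451301 -0.15289014 -0.07845981] 0.1889827907260623
```

```bash
cat > m.py <<'E'
from bench import status
from scipy.spatial.transform import Rotation as Ro
import numpy as np
s=status.read_state();R=Ro.from_quat(np.roll(s['eef_rot'],-1)).as_matrix()
print('F',s['force'].round(1),'M',s['moment'].round(2),'q6',round(s['joint_positions'][5],3),'yaw',round(float(np.arctan2(R[1,0],R[0,0])),3),s['ee_pos'].round(4),'eff6',s['effort'][5].round(2))
E
python3 -m pendant '[{"translation":[0,0,0],"yaw":-0.01},{"translation":[0,0,0],"yaw":-0.02},{"translation":[0,0,0],"yaw":-0.03},{"translation":[0,0,0],"yaw":-0.03}]'|tail -2; python3 m.py
```

```text
opening: 0.0524
grasp_force: 30.0
F [ 0.  -1.3  6.1] M [-0.19 -0.05 -0.54] q6 0.095 yaw 1.664 [0.5392 0.1153 0.1271] eff6 -0.68
```

Turning counter-clockwise meets 0.46 N m, above the loosening torque, and it's still rising. I'll back off and try clockwise.

```bash
python3 -m pendant '[{"translation":[0,0,0],"yaw":0.02},{"translation":[0,0,0],"yaw":0.04},{"translation":[0,0,0],"yaw":0.06},{"translation":[0,0,0],"yaw":0.06}]'|tail -2; python3 m.py
python3 -m pendant '[{"translation":[0,0,0],"yaw":0.02},{"translation":[0,0,0],"yaw":0.04},{"translation":[0,0,0],"yaw":0.06},{"translation":[0,0,0],"yaw":0.06}]'|tail -2; python3 m.py
```

```text
opening: 0.0523
grasp_force: 30.0
F [-0.  -0.6  6. ] M [-0.08 -0.26 -0.1 ] q6 0.284 yaw 1.476 [0.5393 0.1154 0.1271] eff6 0.12
opening: 0.0526
grasp_force: 30.0
F [-0.2  1.1  6.1] M [ 0.06 -0.24 -0.11] q6 0.472 yaw 1.288 [0.5395 0.1156 0.1272] eff6 0.19
```

```bash
python3 -m pendant '[{"translation":[0,0,0],"yaw":0.03},{"translation":[0,0,0],"yaw":0.06},{"translation":[0,0,0],"yaw":0.09},{"translation":[0,0,0],"yaw":0.12},{"translation":[0,0,0],"yaw":0.12}]'|tail -2; python3 m.py
```

```text
opening: 0.0522
grasp_force: 30.0
F [0.  1.4 5.9] M [ 0.25 -0.16  0.05] q6 0.85 yaw 0.91 [0.5396 0.1158 0.1273] eff6 0.42
```

```bash
python3 -m pendant '[{"translation":[0,0,0],"yaw":0.04},{"translation":[0,0,0],"yaw":0.08},{"translation":[0,0,0],"yaw":0.12},{"translation":[0,0,0],"yaw":0.16},{"translation":[0,0,0],"yaw":0.2},{"translation":[0,0,0],"yaw":0.2}]'|tail -2; python3 m.py
python3 -m pendant '[{"translation":[0,0,-0.01],"yaw":0},{"translation":[0,0,-0.02],"yaw":0},{"translation":[0,0,-0.03],"yaw":0},{"translation":[0,0,-0.03],"yaw":0}]'|tail -2; python3 m.py
```

```text
opening: 0.0525
grasp_force: 30.0
F [0.6 0.7 5.2] M [ 0.11 -0.18  0.03] q6 1.478 yaw 0.282 [0.5398 0.1157 0.1274] eff6 0.55
opening: 0.0523
grasp_force: 30.0
F [ 0.  -0.4 -0.1] M [-0.    0.02 -0.06] q6 1.477 yaw 0.283 [0.5385 0.1151 0.1309] eff6 -0.0
```

It turned freely about 1.29 rad clockwise and lifts without force. Now I raise it.

```bash
python3 -m pendant '[{"translation":[0,0,-0.04],"yaw":0},{"translation":[0,0,-0.08],"yaw":0},{"translation":[0,0,-0.14],"yaw":0},{"translation":[0,0,-0.24],"yaw":0},{"translation":[0,0,-0.36],"yaw":0},{"translation":[0,0,-0.48],"yaw":0},{"translation":[0,0,-0.58],"yaw":0},{"translation":[0,0,-0.63],"yaw":0},{"translation":[0,0,-0.63],"yaw":0},{"translation":[0,0,-0.63],"yaw":0},{"translation":[0,0,-0.63],"yaw":0}]'; python3 m.py
python3 - <<'E'
from w import *
s=cams.snapshot("scene");w,_,_=wrist()
g=cv2.resize(s["frame"][110:275,200:380],(436,400),interpolation=cv2.INTER_CUBIC)
h=cv2.resize(w["frame"][100:400,200:440],(320,400))
cv2.imwrite("pics/f.png",np.hstack([g,h])[:,:,::-1])
q=s["K"]@(s["R"]@np.array([.539,.115,.215])+s["t"]);q=q[:2]/q[2];print((q-[200,110])*2.42)
E
```

```text
time: 12.62
ee_pos: [0.5382, 0.1151, 0.2247]
eef_rot: [0.0, 0.99, 0.141, -0.001]
force: [-1.0, -0.3, -0.7]
opening: 0.0525
grasp_force: 30.0
F [-1.  -0.3 -0.7] M [-0.01  0.02 -0.02] q6 1.477 yaw 0.283 [0.5382 0.1151 0.2247] eff6 0.0
[162.16515953 188.34448737]
```

View pics/f.png

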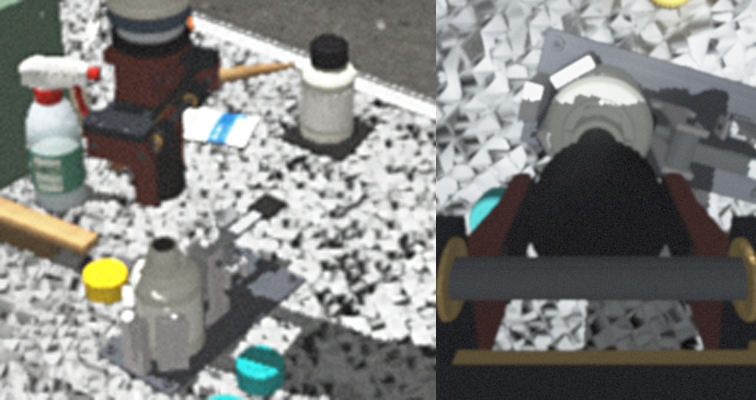

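The cap is held level above the clamped, open bottle, with the dark mouth at (162,245) in the crop and the cap rim at about (165,195). The lever is still down. One quick check of alignment before handing in.

```bash
python3 - <<'E'
from w import *; from bench import robot
s=cams.snapshot("scene");m=onz(s,200+162/2.42,110+244/2.42,.144);print("mouth",m)
st=status.read_state();print(st["ee_pos"],abs(st["joint_velocities"]).max())
if np.hypot(*(m-st["ee_pos"])[:2])<.012: print(robot.job_done())
E
```

```text
mouth [0.54126553 0.11829965 0.144     ]
[0.53843574 0.115125   0.22499525] 0.0019906815430614866
the job is handed in; nothing more can be done
None
```

The job is handed in, but no verdict came back. The lever is caught, the cap came off clockwise (the opposite of an ordinary thread), and it is held level and still, about 7 cm straight above the mouth of the clamped bottle.

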